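Unstack the pressure-switch kit onto its layout plates

ROBOT

A 6-joint arm with a two-finger parallel gripper is mounted at the origin on a cart in front of the work surface, level with it; the furniture and walls round the work are solid. World frame = base frame: x ahead of the robot, y to its left, z up, the work surface at z = 0. Lengths are in m, angles in rad, forces in N, time in s.
With the tool pointing down it reaches from about 0.25 to 0.775 m from the base axis. Payload 4 kg.
Tool frame: the origin (TCP) lies midway between the tips of the shut fingers; the grasp point (between the pads) lies grip_point_offset behind it (grip_point_offset is the distance from the TCP to the grasp point, in m); z points along the fingers, y is the line along which they close (so a half turn about z gives the same grasp; the last joint's range is limited). The gripper opens to 94 mm and grips with 3 to 60 N. Pads are 16 mm wide; open, the fingers measure 119 mm over their backs; the gripper's body (75 mm by 177 mm) begins 78 mm behind the grasp point.
Start: joints at [1.106, 0.087, 1.371, -0, 1.684, -0.103], TCP at [0.195, 0.514, 0.206] pointing down, gripper open.
Joint ranges: [-3.1, 3.1], [-0.76, 2.03], [0.27, 2.55], [-1.08, 4.22], [0.17, 2.65], [-2.57, 2.57]. Speed limits (rad/s): [2.79, 2.79, 3.14, 3.14, 3.14, 3.14].

INTERFACE

Orientations are given as [roll, pitch, yaw] about the fixed x, y, z axes, in that order (R = Rz(yaw) Ry(pitch) Rx(roll)).
In Python, from bench import * gives the robot as it stands. The module is installed in compiled form; this text tells all that it offers.
- The arm moves only by the tool apply_moves, never from a script. Its argument "commands" is a list of rows, each a list of 7 numbers: the turn, a rotation vector about the world's x, y, z in rad, then the shift along the world's x, y, z in m, then the opening in per cent of the stroke, from 0 (shut) to 100 (fully open). In form: [[ax, ay, az, x, y, z, jaw], ...]. A call has exactly 5 rows; each row is the pose to reach, as a shift and turn from the pose commanded when the call began; what a row does not reach only later rows make up. A row lasts 1/10 s, in which the tool goes at most 50 mm and 8.59 degrees, less where a joint would pass 70% of its speed; a pose out of reach is approached as far as the arm can. A call with a gripper value outside its range is refused whole. The fingers move at their own pace and stop on an object; the grip force is fixed at half the most. Time passes only in rows, so rows that repeat a pose let the fingers close, or fill a call up. It gives the time, the measured TCP pose, the force, the opening and the grip force at its end, in the units of the state.
- get_obs(): the state, without advancing time (a new reading comes with each control period).
- snapshot(name): name is "side" or "top" or "wrist"; returns a dict with "pixels" (420x560x3 uint8, red, green, blue), "vertical_fov" (degrees; the focal length in pixels is half the picture's height over the tangent of half this angle, whatever the lens; pixels are square), "cx", "cy" (the principal point, pixels), "rvec" (rotation vector, rad) and "tvec" (3), from world to camera coordinates, as OpenCV has them. Camera axes: x right, y down, z forward; pixel columns grow to the right and rows downward; lengths in m; the calibration is good to about 2 mm. A picture is of the moment at which its call begins. There is no depth.
- close_job(): hands the job in; it is judged then, once.
Trained networks look in the newest picture that a camera, given by its name, has taken for a name from the list of things; names that differ only in an ending like _2 or _b are one class to them, and where a whole thing is asked for, a point or a joint stands for the part that bears it (a point fixed in the world has none). Each returns a list of dicts, best first, with "score" (0 to 1); they miss things now and then, are a little off and sometimes report something else, mostly with a low value. They report only what shows in the picture. A call takes as long as a camera call. They do not tell look-alikes from the thing itself.
- masks_of(camera, query): "mask" (420x560 bool, what is visible of it) and "extent" ([left, top, right, bottom] in pixels, round what is visible of it).
- place_of(camera, query): "pixel" ([column, row] in pixels: a listed point, or the origin of a listed thing).
The state is a dict: "time": time; "joint_positions": joint angles; "qvel": joint speeds; "joint_torque": joint torques, N m; "tool_pos": TCP position; "ee_rot": TCP orientation; "wrist_force": force on the tool from outside, world axes, zero at the start; "wrist_torque": the same for the moment, N m; "width": finger opening in m; "finger_force": force on a finger pad.
Only numpy, scipy, OpenCV 4.12 (cv2) and the standard library are available. Lean on these libraries where they do the work, as an engineer would, in place of code of your own. Each camera call takes 0.05 s, during which the arm holds its last target. There are 200 camera calls.

TASK

Take apart the stack on the cork mat (brass cap, white tape reel, red tape roll and, at the bottom, the black pressure switch) and set each thing flat and upright on the grey plate that bears its painted outline, centred on the outline. Turn the pressure switch so that it covers its outline, with the plug over the narrow tab. Let nothing topple, and leave the tee fitting where it lies.

Things in the scene. Friction and masses are not known exactly. Their poses are not given: they have to be found in the camera images.
- brass_cap_center (a point): Brass blanking cap, loose, on top of the stack at the start. Hexagonal flange 34 mm across flats and 8 mm high, above it a round barrel 26 mm in diameter and 16 mm high, to be gripped by the barrel from any side; 24 mm high in all, about 60 g. Point: on its axis, 12 mm above its underside; z up along the axis.
- white_tape_center (a point): White reel of thread-seal tape, a ring 48 mm in diameter, 13 mm high, about 20 g, loose; second from the top, under the brass cap. Point: middle of the ring, half-way up (6.5 mm above its underside); z up along the axis.
- red_tape_center (a point): Red roll of insulating tape, loose, third from the top: a ring 60 mm in diameter, bore about 32 mm, 18 mm high, about 50 g. It lies on the narrower pressure switch with the switch's port standing up inside its bore: lift it straight up by 20 mm or more. Point: middle of the ring, half-way up (9 mm above its underside); z up.
- switch_center (a point): Black pressure switch, loose, bottom of the stack, on a fixed cork mat 4 mm thick. Housing 36 (x) x 70 (y) x 30 mm high, grip across the 36 mm; a 15 mm round port on it, 6 mm to +x and 12 mm to -y of this point, reaches 48 mm above the underside; a narrow plug sticks out 24 mm on the -y side. About 70 to 130 g. Point: middle of the housing, 15 mm above the underside; x across, y along, away from the plug, z up.
- switch_plug (a point): The narrow plug that sticks out of the pressure switch's housing. Point: on the plug, 50 mm towards -y of the housing's middle.
- place_brass (a point): Square grey plate 84x84 mm, 4 mm thick, fixed to the worktop, lying flat, with a brass-coloured hexagon 34 mm across painted in its middle. Point: centre of the plate's top face; z up.
- place_white (a point): Square grey plate 84x84 mm, 4 mm thick, fixed to the worktop, lying flat, with a white ring 48 mm in diameter painted in its middle. Point: centre of the plate's top face; z up.
- place_red (a point): Square grey plate 84x84 mm, 4 mm thick, fixed to the worktop, lying flat, with a red ring 60 mm in diameter painted in its middle. Point: centre of the plate's top face; z up.
- place_black (a point): Oblong grey plate 84x118 mm, 4 mm thick, fixed flat on the worktop, with the switch's outline painted in black: 36x70 mm for the housing (with a blue window mark) and a narrow tab for the plug. Point: top face, middle of the housing's outline; x across, y along the outline away from the tab, z up. The switch lies right when its axes agree with these.
- tee_center (a point): Steel tee fitting with a blue end, lying loose among the plates, about 113x72 mm and 22 mm high; a bystander. Point: about its middle, 11 mm up.
Things that resemble listed ones, but are neither listed nor needed, are in the scene too. Leave any green or orange look-alike of the part that bears red_tape_center alone.

How it is judged:
By the outcome, as a careful person would: the job done as asked, in the order asked, and still so for the second after the job is handed in, with the robot touching nothing.
It also fails if it takes over 128 s, if anything falls off the work surface, if the arm or the gripper's body presses on something with over 40 N, if the wrist force passes 120 N, or if a joint passes its speed limit or range.

## Working session

There is one attempt and no reset: what is moved stays moved. The work goes in short steps, Python scripts to look and compute and a tool call to move; the robot and the scene stay as the last step left them, time stands still between calls to the robot, and variables do not carry over. Pictures are saved under pics/ and viewed, at most 14 in all, crops included, and the job is handed in when it is done.

Besides the shell and the picture viewer there is one more tool, called after "Request:" in YAML: its name, and indented under it one key for each argument. apply_moves: Moves the arm, as the interface text tells. Its arguments: {"type":"object","properties":{"commands":{"type":"array"}},"required":["commands"]}

```bash
mkdir -p pics; cat > h.py <<'E'
from bench import *
import numpy as np, cv2
def snap(n,f=None):
    s=snapshot(n)
    if f: cv2.imwrite('pics/'+f,cv2.cvtColor(s['pixels'],cv2.COLOR_RGB2BGR))
    return s
def at(s,px,z):
    f=210/np.tan(np.radians(s['vertical_fov'])/2)
    R=cv2.Rodrigues(np.array(s['rvec'],float))[0];t=np.array(s['tvec'],float)
    d=R.T@np.array([(px[0]-s['cx'])/f,(px[1]-s['cy'])/f,1]);c=-R.T@t
    return c+d*(z-c[2])/d[2]
def proj(s,P):
    f=210/np.tan(np.radians(s['vertical_fov'])/2)
    R=cv2.Rodrigues(np.array(s['rvec'],float))[0];q=R@np.array(P)+np.array(s['tvec'],float)
    return np.array([s['cx']+f*q[0]/q[2],s['cy']+f*q[1]/q[2]])
Z=dict(brass_cap_center=.095,white_tape_center=.0765+.0,red_tape_center=.043,switch_center=.019,switch_plug=.019,place_brass=.004,place_white=.004,place_red=.004,place_black=.004,tee_center=.011)
E
python3 - <<'E'
from h import *
o=get_obs();print({k:np.round(v,3) for k,v in o.items()}, grip_point_offset)
for c in ('top','side'):
    s=snap(c,c+'0.png');print(c,s['vertical_fov'],np.round(s['rvec'],3),np.round(s['tvec'],3))
    for k,z in Z.items():
        for r in place_of(c,k)[:3]: print(k,round(r['score'],2),np.round(r['pixel'],1),np.round(at(s,r['pixel'],z),4))
E
```

```text
{'time': np.float64(0.0), 'joint_positions': array([ 1.106,  0.088,  1.372, -0.   ,  1.684, -0.103]), 'qvel': array([ 0.001,  0.   , -0.   ,  0.   ,  0.   ,  0.001]), 'joint_torque': array([-1.0000e-03, -3.4019e+01, -3.0243e+01,  7.2000e-02,  3.3000e-02,
       -0.0000e+00]), 'tool_pos': array([0.194, 0.514, 0.204]), 'ee_rot': array([-3.139, -0.   ,  2.78 ]), 'wrist_force': array([ 0.507, -0.046, -0.16 ]), 'wrist_torque': array([-0.034,  0.005,  0.006]), 'finger_force': np.float64(0.0), 'width': np.float64(0.094)} 0.0188
top 44.48147222302224 [ 2.412 -1.607  0.231] [-0.214  0.525  1.22 ]
brass_cap_center 0.65 [141.8 201. ] [0.451  0.3228 0.095 ]
brass_cap_center 0.21 [142.7 211.8] [0.4269 0.3081 0.095 ]
white_tape_center 0.65 [137.7 205.5] [0.4398 0.3339 0.0765]
white_tape_center 0.4 [259.  258.9] [ 0.4322 -0.0022  0.0765]
red_tape_center 0.78 [253.7 198.5] [0.5786 0.0768 0.043 ]
red_tape_center 0.72 [144.1 206.2] [0.45   0.3303 0.043 ]
red_tape_center 0.51 [275. 170.] [0.6728 0.0561 0.043 ]
switch_center 0.53 [144.  211.4] [0.4413 0.3328 0.019 ]
switch_plug 0.68 [144.2 207.9] [0.450
[... 442 characters left out ...]
1] [0.532 0.123 1.137]
brass_cap_center 0.86 [283.3 307.3] [0.4468 0.355  0.095 ]
white_tape_center 0.5 [285.4 318.1] [0.4425 0.3591 0.0765]
white_tape_center 0.16 [292.3 334.3] [0.4234 0.3956 0.0765]
red_tape_center 0.97 [287.9 322.7] [0.4444 0.3305 0.043 ]
red_tape_center 0.9 [253.8 254.2] [0.5596 0.1314 0.043 ]
red_tape_center 0.9 [215.  243.5] [0.6534 0.1074 0.043 ]
switch_center 0.81 [290.8 332.5] [0.44  0.327 0.019]
place_brass 0.85 [328.5 212.8] [ 0.4417 -0.1533  0.004 ]
place_white 0.91 [258.4 224.3] [ 0.6012 -0.0598  0.004 ]
place_red 0.92 [317.5 245. ] [0.4442 0.0056 0.004 ]
place_black 0.65 [299.3 287.2] [0.4544 0.173  0.004 ]
tee_center 0.8 [332.5 183.6] [ 0.4535 -0.3132  0.011 ]
```

View pics/top0.png

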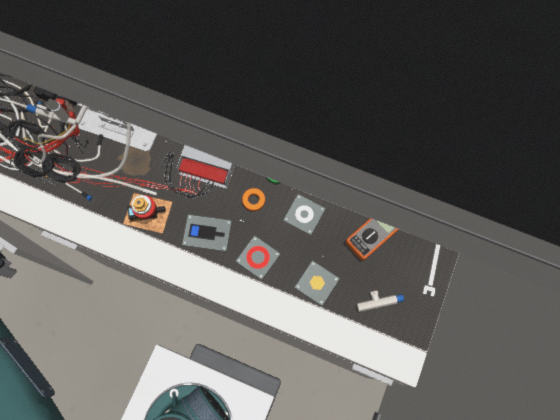

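View pics/side0.png

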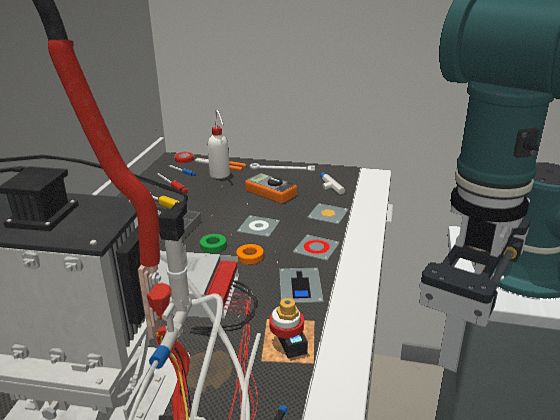

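```bash
sed -i 's/brass_cap_center=.095,white_tape_center=.0765+.0/brass_cap_center=.077,white_tape_center=.0585/' h.py
python3 - <<'E'
from h import *
for c in ('top','side'):
    s=snap(c)
    for k in ('brass_cap_center','white_tape_center','red_tape_center','place_brass','place_white','place_red','place_black'):
        for r in place_of(c,k)[:3]: print(c,k,round(r['score'],2),np.round(r['pixel'],1),np.round(at(s,r['pixel'],Z[k]),4))
s=snap('wrist','wrist0.png')
E
```

```text
top brass_cap_center 0.42 [139.4 202.5] [0.4484 0.3333 0.077 ]
top white_tape_center 0.6 [138.3 203.6] [0.4479 0.3415 0.0585]
top white_tape_center 0.54 [257.5 255.7] [0.4411 0.0063 0.0585]
top red_tape_center 0.72 [252.7 197. ] [0.5813 0.0808 0.043 ]
top red_tape_center 0.59 [273.7 173. ] [0.6637 0.0561 0.043 ]
top red_tape_center 0.55 [141.8 211.3] [0.4355 0.3296 0.043 ]
top place_brass 0.78 [317.7 281.9] [ 0.447  -0.1568  0.004 ]
top place_brass 0.31 [141.7 202.1] [0.4645 0.3556 0.004 ]
top place_white 0.97 [305.1 215. ] [ 0.5996 -0.061   0.004 ]
top place_red 0.79 [258.6 256.7] [0.4488 0.0086 0.004 ]
top place_red 0.6 [161.6 209.1] [0.4675 0.2978 0.004 ]
top place_red 0.43 [140.9 202.7] [0.4622 0.3568 0.004 ]
top place_black 0.78 [199.4 232.2] [0.4489 0.1781 0.004 ]
side brass_cap_center 0.81 [285.3 307.5] [0.4484 0.3326 0.077 ]
side white_tape_center 0.61 [288.4 315.6] [0.4435 0.3302 0.0585]
side white_tape_center 0.42 [285.6 305.9] [0.4538 0.3053 0.0585]
side red_tape_center 0.89 [253.2 255.4] [0.5596 0.1362 0.043 ]
side red_tape_center 0.83 [286.3 325.4] [0.4456 0.338  0.043 ]
side red_tape_center 0.77 [214.4 243.2] [0.655  0.1065 0.043 ]
side place_brass 0.21 [257.6 224. ] [ 0.6035 -0.0609  0.004 ]
side place_white 0.97 [258.4 225.2] [ 0.6    -0.0555  0.004 ]
side place_white 0.18 [287.4 317. ] [0.4585 0.2692 0.004 ]
side place_red 0.8 [316.6 248.4] [0.4439 0.0204 0.004 ]
side place_black 0.89 [298.3 288.6] [0.4555 0.178  0.004 ]
```

Request:
apply_moves:
  commands:
    - [0,0,0,0.04,-0.03,0.01,100]
    - [0,0,0,0.08,-0.06,0.02,100]
    - [0,0,0,0.12,-0.09,0.03,100]
    - [0,0,0,0.16,-0.12,0.03,100]
    - [0,0,0,0.2,-0.15,0.03,100]

```text
time: 2.45
tool_pos: [0.3938, 0.365, 0.2364]
ee_rot: [3.14, 0.001, 2.78]
wrist_force: [-0.8, 0.7, -0.4]
width: 0.0941
finger_force: 0.0
```

Request:
apply_moves:
  commands:
    - [0,0,0,0.02,-0.01,0,100]
    - [0,0,0,0.04,-0.02,0,100]
    - [0,0,0,0.045,-0.03,0,100]
    - [0,0,0,0.045,-0.03,0,100]
    - [0,0,0,0.045,-0.03,0,100]

```text
time: 2.95
tool_pos: [0.4366, 0.3364, 0.2356]
ee_rot: [3.141, -0.001, 2.78]
wrist_force: [0.4, -0.9, 0.2]
width: 0.0943
finger_force: 0.0
```

```bash

python3 - <<'E'
from h import *
o=get_obs();print(o['time'],o['tool_pos'],o['ee_rot'])
s=snap('wrist','wrist1.png');print(s['vertical_fov'],s['rvec'],s['tvec'])
for k in ('brass_cap_center','white_tape_center','red_tape_center','switch_center','switch_plug','place_black'):
    for r in place_of('wrist',k)[:3]: print(k,round(r['score'],2),np.round(r['pixel'],1),np.round(at(s,r['pixel'],Z[k]),4))
E
```

```text
2.95 [0.43661358 0.33644149 0.23564399] [ 3.14120365e+00 -5.40060689e-04  2.78016460e+00]
68.56770015351367 [-2.38486427 -1.64824973 -0.23705273] [-0.46944227 -0.31611649  0.34025571]
brass_cap_center 0.81 [280.4 204.5] [0.4506 0.3351 0.077 ]
white_tape_center 0.68 [279.6 201.9] [0.4522 0.3337 0.0585]
red_tape_center 0.82 [167.3 377.1] [0.6517 0.0789 0.043 ]
switch_center 0.66 [276.5 188.5] [0.4438 0.3328 0.019 ]
switch_plug 0.63 [255.7 214.5] [0.4674 0.2938 0.019 ]
place_black 0.84 [174.7 229.1] [0.451  0.1754 0.004 ]
```

View pics/wrist1.png

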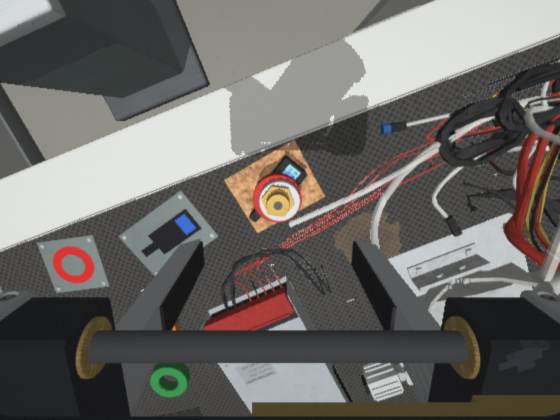

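```bash

python3 - <<'E'
from h import *
a=cv2.imread('pics/side0.png')[250:420,180:360];cv2.imwrite('pics/c1.png',cv2.resize(a,None,fx=3.4,fy=3.4,interpolation=cv2.INTER_CUBIC))
E
```

```text
(no output)
```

View pics/c1.png

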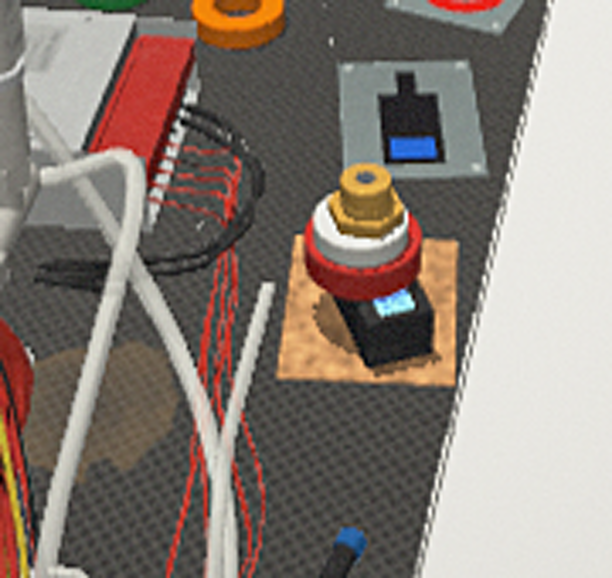

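```bash

python3 - <<'E'
from h import *
s=snap('side');w=snap('wrist')
for z in (0,.02,.04,.06,.08,.1,.13): print(z,np.round(at(s,(258,335),z)[:2],3),np.round(at(w,(290,222),z)[:2],3))
E
```

```text
0 [0.501 0.325] [0.501 0.332]
0.02 [0.494 0.347] [0.494 0.334]
0.04 [0.488 0.369] [0.487 0.335]
0.06 [0.482 0.391] [0.481 0.337]
0.08 [0.475 0.413] [0.474 0.338]
0.1 [0.469 0.435] [0.467 0.34 ]
0.13 [0.459 0.468] [0.457 0.342]
```

Request:
apply_moves:
  commands:
    - [0,0,0,0.006,0,-0.03,70]
    - [0,0,0,0.009,0,-0.06,70]
    - [0,0,0,0.009,0,-0.1,70]
    - [0,0,0,0.009,0,-0.12,70]
    - [0,0,0,0.009,0,-0.12,70]

```text
time: 3.9
tool_pos: [0.4439, 0.3347, 0.1112]
ee_rot: [-3.135, -0.005, 2.78]
wrist_force: [-0.4, -0.8, -0.7]
width: 0.0659
finger_force: 0.0
```

```bash

python3 - <<'E'
from h import *
o=get_obs();print(o['time'],o['tool_pos'],o['ee_rot'])
s=snap('wrist','wrist2.png')
for k in ('brass_cap_center','white_tape_center','red_tape_center','switch_center','switch_plug'):
    for r in place_of('wrist',k)[:2]: print(k,round(r['score'],2),np.round(r['pixel'],1),np.round(at(s,r['pixel'],Z[k]),4))
E
```

```text
3.9 [0.4439205  0.33474095 0.11117954] [-3.13495486 -0.00525632  2.77981532]
brass_cap_center 0.75 [279.  239.2] [0.4494 0.3339 0.077 ]
switch_plug 0.64 [246.7 243.5] [0.4644 0.2952 0.019 ]
```

View pics/wrist2.png

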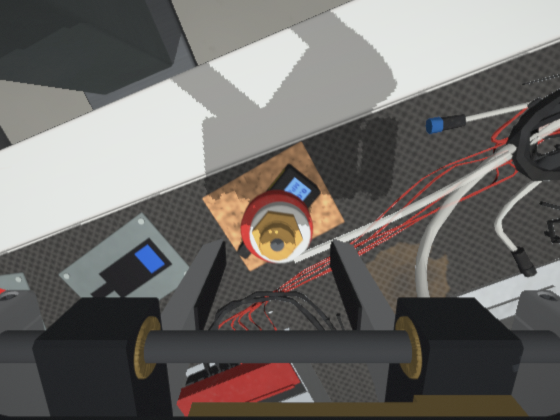

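Request:
apply_moves:
  commands:
    - [0,0,0,0.001,0,-0.01,70]
    - [0,0,0,0.002,0,-0.02,70]
    - [0,0,0,0.003,0,-0.025,70]
    - [0,0,0,0.003,0,-0.025,70]
    - [0,0,0,0.003,0,-0.025,70]

```text
time: 4.7
tool_pos: [0.4492, 0.336, 0.09]
ee_rot: [-3.141, -0.001, 2.78]
wrist_force: [-0.0, -0.1, 0.3]
width: 0.0656
finger_force: 0.0
```

Request:
apply_moves:
  commands:
    - [0,0,0,0,-0.002,-0.007,70]
    - [0,0,0,0,-0.002,-0.0145,70]
    - [0,0,0,0,-0.002,-0.0145,60]
    - [0,0,0,0,-0.002,-0.0145,0]
    - [0,0,0,0,-0.002,-0.0145,0]

```text
time: 5.2
tool_pos: [0.4495, 0.3343, 0.0761]
ee_rot: [3.141, 0.0, 2.78]
wrist_force: [-0.2, 0.3, 0.6]
width: 0.0453
finger_force: 0.0
```

Request:
apply_moves:
  commands:
    - [0,0,0,0,0,0,0]
    - [0,0,0,0,0,0,0]
    - [0,0,0,0,0,0,0]
    - [0,0,0,0,0,0,0]
    - [0,0,0,0,0,0,0]

```text
time: 5.7
tool_pos: [0.4495, 0.3341, 0.0763]
ee_rot: [3.141, 0.0, 2.78]
wrist_force: [-0.4, -0.2, 1.3]
width: 0.0251
finger_force: 30.0
```

Request:
apply_moves:
  commands:
    - [0,0,0,0,0,0.02,0]
    - [0,0,0,0,0,0.05,0]
    - [0,0,0,0,-0.02,0.08,0]
    - [0,0,0,0,-0.06,0.09,0]
    - [0,0,0,0,-0.1,0.09,0]

```text
time: 6.2
tool_pos: [0.4505, 0.2341, 0.1686]
ee_rot: [3.138, 0.004, 2.782]
wrist_force: [1.2, -1.1, -0.4]
width: 0.0248
finger_force: 30.0
```

Request:
apply_moves:
  commands:
    - [0,0,0,0,-0.04,0,0]
    - [0,0,0,0,-0.08,0,0]
    - [0,0,0,0,-0.12,0,0]
    - [0,0,0,0,-0.16,0,0]
    - [0,0,0,0,-0.2,0,0]

```text
time: 6.7
tool_pos: [0.4491, 0.0328, 0.1659]
ee_rot: [3.141, 0.0, 2.78]
wrist_force: [0.6, -0.1, 0.5]
width: 0.0252
finger_force: 30.0
```

Request:
apply_moves:
  commands:
    - [0,0,0,0,-0.04,0,0]
    - [0,0,0,0,-0.08,0,0]
    - [0,0,0,0,-0.12,0,0]
    - [0,0,0,0,-0.16,0,0]
    - [0,0,0,0,-0.18,0,0]

```text
time: 7.2
tool_pos: [0.449, -0.1486, 0.1657]
ee_rot: [-3.141, 0.0, 2.777]
wrist_force: [0.1, 1.0, -1.0]
width: 0.0246
finger_force: 30.0
```

```bash

python3 - <<'E'
from h import *
o=get_obs();print(o['time'],o['tool_pos'],o['ee_rot'],o['joint_positions'],o['width'])
s=snap('wrist','wrist3.png')
for k in ('brass_cap_center','place_brass','place_red','place_white','place_black','tee_center'):
    for r in place_of('wrist',k)[:2]: print(k,round(r['score'],2),np.round(r['pixel'],1),np.round(at(s,r['pixel'],Z[k]),4))
E
```

```text
7.2 [ 0.44895608 -0.1486442   0.16571658] [-3.14095743e+00  1.45783732e-04  2.77685654e+00] [-4.39232566e-01 -7.44392416e-02  1.61193787e+00 -6.22949456e-04
  1.60390136e+00 -1.64531341e+00] 0.02461619562000828
brass_cap_center 0.66 [278.1 252.7] [ 0.4881 -0.1627  0.077 ]
place_brass 0.76 [269.3 191.1] [ 0.4445 -0.1567  0.004 ]
place_red 0.63 [416.7 139.3] [0.4478 0.0137 0.004 ]
place_white 0.82 [393.2 280.5] [ 0.6055 -0.0543  0.004 ]
tee_center 0.89 [145.2 253.2] [ 0.461  -0.3206  0.011 ]
tee_center 0.68 [417.2 140.1] [0.4473 0.0113 0.011 ]
```

View pics/wrist3.png

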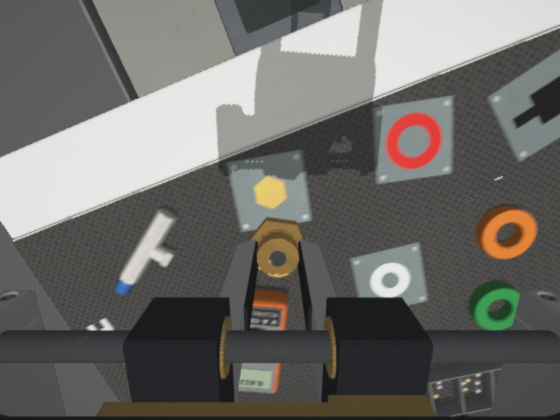

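```bash

python3 - <<'E'
from h import *
s=snap('wrist');im=s['pixels'];hsv=cv2.cvtColor(im,cv2.COLOR_RGB2HSV)
def cen(m,box,z,n):
    k=np.zeros(m.shape,bool);k[box[1]:box[3],box[0]:box[2]]=1
    ys,xs=np.nonzero(m&k);h=cv2.convexHull(np.c_[xs,ys].astype(np.int32));M=cv2.moments(h);p=(M['m10']/M['m00'],M['m01']/M['m00'])
    print(n,len(xs),np.round(p,1),np.round(at(s,p,z),4))
H,S,V=[hsv[...,i].astype(int) for i in range(3)]
cen((S>90)&(H>15)&(H<32),(245,165,300,213),.004,'brass')
cen((S>120)&((H<6)|(H>174)),(375,100,455,185),.004,'red')
cen((S<30)&(V>200),(360,252,420,310),.004,'white')
print(at(s,(278,257),.1795),get_obs()['tool_pos'])
s2=snap('top');
for p in [(0.45,-0.16,.004)]: print(proj(s2,p))
E
```

```text
brass 744 [267.9 192.1] [ 0.4457 -0.1546  0.004 ]
red 1634 [411.3 141.3] [0.4477 0.0121 0.004 ]
white 807 [387.4 280. ] [ 0.6026 -0.0559  0.004 ]
[ 0.44722297 -0.14334856  0.1795    ] [ 0.44945828 -0.14467434  0.16603272]
[319.31114299 281.28848911]
```

Request:
apply_moves:
  commands:
    - [0,0,0,-0.0035,-0.01,-0.03,0]
    - [0,0,0,-0.0035,-0.01,-0.06,0]
    - [0,0,0,-0.0035,-0.01,-0.09,0]
    - [0,0,0,-0.0035,-0.01,-0.11,0]
    - [0,0,0,-0.0035,-0.01,-0.12,0]

```text
time: 8.15
tool_pos: [0.4446, -0.1545, 0.0438]
ee_rot: [3.141, -0.004, 2.781]
wrist_force: [0.3, -0.4, -1.3]
width: 0.025
finger_force: 30.0
```

Request:
apply_moves:
  commands:
    - [0,0,0,0,0,0,0]
    - [0,0,0,0,0,0,0]
    - [0,0,0,0,0,0,0]
    - [0,0,0,0,0,0,0]
    - [0,0,0,0,0,0,0]

```text
time: 8.65
tool_pos: [0.4464, -0.1561, 0.0469]
ee_rot: [-3.142, 0.002, 2.78]
wrist_force: [0.1, 0.5, -0.5]
width: 0.0249
finger_force: 30.0
```

```bash

python3 - <<'E'
from h import *
o=get_obs();print(o['tool_pos'])
s=snap('wrist','wrist4.png');im=s['pixels'];a=cv2.imread('pics/wrist4.png')[120:330,140:420];cv2.imwrite('pics/w4c.png',cv2.resize(a,None,fx=2.8,fy=2.8))
x,y,_=o['tool_pos'];print(proj(s,(.446,-.155,.004)))
for dx,dy in ((-.042,-.042),(.042,-.042),(.042,.042),(-.042,.042)): print(proj(s,(.446+dx,-.155+dy,.004)))
print('cap bottom/top proj',proj(s,(x,y,o['tool_pos'][2]-.0115)),proj(s,(x,y,o['tool_pos'][2]+.0125)))
E
```

```text
[ 0.44643863 -0.15612847  0.04694222]
[278.38214111 227.00702876]
[205.81862401 196.18457796]
[248.46264745 289.33103344]
[346.81518114 256.07499698]
[312.43403609 156.07499744]
cap bottom/top proj [277.20100966 244.19919653] [277.19159355 260.14513189]
```

View pics/w4c.png

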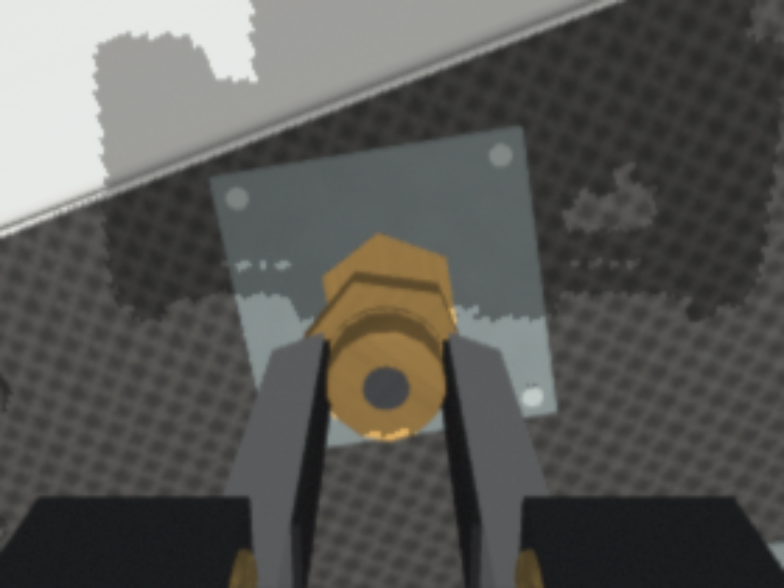

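```bash

cat >> h.py <<'E'
def diag(P):  # intersection of the diagonals of 4 ordered points
    a,b,c,d=[np.append(p[:2],1) for p in P];q=np.cross(np.cross(a,c),np.cross(b,d));return q[:2]/q[2]
E
python3 - <<'E'
from h import *
s=snap('wrist');P=[at(s,p,.004) for p in ((215.4,184.3),(326.4,165.7),(338.6,267.1),(238.9,282.5))]
print(np.round(P,4),diag(P),[np.linalg.norm(P[i]-P[i-1]) for i in range(4)]);print(at(s,(277.9,258.2),get_obs()['tool_pos'][2]+.0125))
E
```

```text
[[ 0.398  -0.1865  0.004 ]
 [ 0.4139 -0.1057  0.004 ]
 [ 0.4946 -0.1219  0.004 ]
 [ 0.4791 -0.2017  0.004 ]] [ 0.44667925 -0.15395882] [np.float64(0.08250205604212404), np.float64(0.08233211087471909), np.float64(0.08227055259285676), np.float64(0.08129693078878798)]
[ 0.44532279 -0.15525513  0.05900559]
```

Request:
apply_moves:
  commands:
    - [0,0,0,0.001,0.0015,-0.01,0]
    - [0,0,0,0.001,0.0015,-0.02,0]
    - [0,0,0,0.001,0.0015,-0.027,0]
    - [0,0,0,0.001,0.0015,-0.031,0]
    - [0,0,0,0.001,0.0015,-0.031,0]

```text
time: 9.25
tool_pos: [0.4461, -0.1539, 0.0152]
ee_rot: [3.141, -0.003, 2.78]
wrist_force: [-3.0, 1.4, 6.1]
width: 0.0254
finger_force: 30.0
```

Request:
apply_moves:
  commands:
    - [0,0,0,0,0,0,0]
    - [0,0,0,0,0,0,0]
    - [0,0,0,0,0,-0.0005,0]
    - [0,0,0,0,0,-0.0005,0]
    - [0,0,0,0,0,-0.0005,0]

```text
time: 9.75
tool_pos: [0.4461, -0.1539, 0.0152]
ee_rot: [3.141, -0.002, 2.78]
wrist_force: [-4.2, 2.1, 7.4]
width: 0.0247
finger_force: 30.0
```

Request:
apply_moves:
  commands:
    - [0,0,0,0,0,0.0005,30]
    - [0,0,0,0,0,0.0005,50]
    - [0,0,0,0,0,0.0005,60]
    - [0,0,0,0,0,0.0005,70]
    - [0,0,0,0,0,0.0005,70]

```text
time: 10.25
tool_pos: [0.4468, -0.1543, 0.0148]
ee_rot: [3.141, -0.0, 2.78]
wrist_force: [-0.6, 0.6, 0.0]
width: 0.0566
finger_force: 0.0
```

Request:
apply_moves:
  commands:
    - [0,0,0,0,0,0.03,70]
    - [0,0,0,0,0,0.08,70]
    - [0,0,0,0,0,0.11,70]
    - [0,0,0,0,0.03,0.11,70]
    - [0,0,0,0,0.07,0.11,70]

```text
time: 10.75
tool_pos: [0.448, -0.0851, 0.1268]
ee_rot: [3.142, 0.004, 2.776]
wrist_force: [0.4, 0.4, 0.6]
width: 0.0658
finger_force: 0.0
```

```bash

python3 - <<'E'
from h import *
o=get_obs();print(o['tool_pos'])
s=snap('wrist','wrist5.png')
for k,z in (('brass_cap_center',.016),('place_brass',.004)):
    for r in place_of('wrist',k)[:2]: print(k,round(r['score'],2),np.round(r['pixel'],1),np.round(at(s,r['pixel'],z),4))
E
```

```text
[ 0.44801058 -0.08506265  0.1267513 ]
brass_cap_center 0.62 [214.1 223.5] [ 0.4445 -0.1512  0.016 ]
place_brass 0.57 [214.6 221.5] [ 0.4457 -0.1538  0.004 ]
```

View pics/wrist5.png

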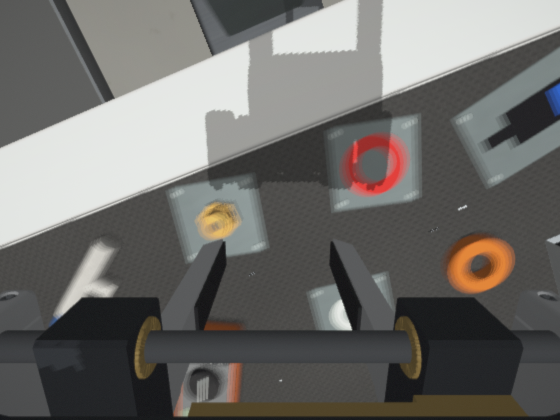

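Request:
apply_moves:
  commands:
    - [0,0,0,0,0.045,0,80]
    - [0,0,0,0,0.09,0,80]
    - [0,0,0,0,0.135,0,80]
    - [0,0,0,0,0.18,0,80]
    - [0,0,0,0,0.225,0,80]

```text
time: 11.4
tool_pos: [0.4471, 0.1413, 0.1249]
ee_rot: [-3.141, 0.001, 2.778]
wrist_force: [1.4, -0.1, 0.1]
width: 0.0749
finger_force: 0.0
```

Request:
apply_moves:
  commands:
    - [0,0,0,0,0.045,0,80]
    - [0,0,0,0,0.09,0,80]
    - [0,0,0,0,0.135,0,80]
    - [0,0,0,0,0.17,0,80]
    - [0,0,0,0,0.185,0,80]

```text
time: 11.9
tool_pos: [0.4471, 0.3276, 0.1243]
ee_rot: [-3.141, -0.0, 2.782]
wrist_force: [0.0, 0.3, -0.6]
width: 0.0752
finger_force: 0.0
```

Request:
apply_moves:
  commands:
    - [0,0,0,0,0,0,80]
    - [0,0,0,0,0,0,80]
    - [0,0,0,0,0,0,80]
    - [0,0,0,0,0,0,80]
    - [0,0,0,0,0,0,80]

```text
time: 12.4
tool_pos: [0.4472, 0.3246, 0.1252]
ee_rot: [3.141, 0.0, 2.778]
wrist_force: [-0.1, 0.4, 0.7]
width: 0.0756
finger_force: 0.0
```

```bash

python3 - <<'E'
from h import *
o=get_obs();print(o['tool_pos'])
s=snap('wrist','wrist6.png');a=cv2.imread('pics/wrist6.png')[120:330,140:420];cv2.imwrite('pics/w6c.png',cv2.resize(a,None,fx=2.8,fy=2.8))
for k in ('white_tape_center','red_tape_center','switch_center','switch_plug','place_black'):
    for r in place_of('wrist',k)[:2]: print(k,round(r['score'],2),np.round(r['pixel'],1),np.round(at(s,r['pixel'],Z[k]),4))
hsv=cv2.cvtColor(s['pixels'],cv2.COLOR_RGB2HSV);H,S,V=[hsv[...,i].astype(int) for i in range(3)]
E
```

```text
[0.447182   0.32462323 0.12524821]
white_tape_center 0.57 [289.5 218.8] [0.4512 0.3342 0.0585]
red_tape_center 0.57 [281.9 215. ] [0.4505 0.3278 0.043 ]
switch_center 0.9 [286.2 197.4] [0.4427 0.3356 0.019 ]
switch_plug 0.86 [256.2 232.4] [0.4657 0.2953 0.019 ]
place_black 0.83 [149.  253.6] [0.4524 0.1765 0.004 ]
```

View pics/w6c.png

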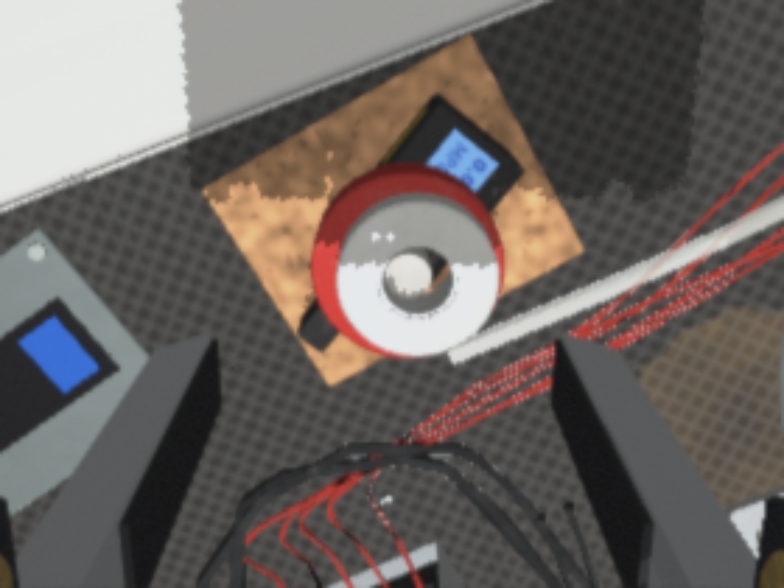

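```bash

python3 - <<'E'
from h import *
s=snap('wrist')
print(at(s,(289.6,218.2),.065),at(s,(285.4,212.9),.052),at(s,(140+405/2.8,120+272/2.8),.052))
E
```

```text
[0.44826763 0.33591159 0.065     ] [0.44668889 0.33317588 0.052     ] [0.4500572 0.331232  0.052    ]
```

Request:
apply_moves:
  commands:
    - [0,0,0,0.002,0.0105,-0.02,80]
    - [0,0,0,0.002,0.0105,-0.04,80]
    - [0,0,0,0.002,0.0105,-0.055,80]
    - [0,0,0,0.002,0.0105,-0.065,80]
    - [0,0,0,0.002,0.0105,-0.065,80]

```text
time: 13.25
tool_pos: [0.4478, 0.3355, 0.0581]
ee_rot: [-3.139, -0.002, 2.78]
wrist_force: [0.1, -0.6, 0.3]
width: 0.0749
finger_force: 0.0
```

Request:
apply_moves:
  commands:
    - [0,0,0,0,0,0,80]
    - [0,0,0,0,0,-0.003,80]
    - [0,0,0,0,0,-0.0055,80]
    - [0,0,0,0,0,-0.0055,80]
    - [0,0,0,0,0,-0.0055,80]

```text
time: 13.75
tool_pos: [0.449, 0.3362, 0.0547]
ee_rot: [3.141, 0.0, 2.78]
wrist_force: [-0.0, -0.5, -0.6]
width: 0.0754
finger_force: 0.0
```

Request:
apply_moves:
  commands:
    - [0,0,0,0,0,0,60]
    - [0,0,0,0,0,0,50]
    - [0,0,0,0,0,0,0]
    - [0,0,0,0,0,0,0]
    - [0,0,0,0,0,0,0]

```text
time: 14.25
tool_pos: [0.4489, 0.3361, 0.0545]
ee_rot: [3.142, 0.0, 2.78]
wrist_force: [0.6, -0.0, -0.1]
width: 0.0472
finger_force: 30.0
```

Request:
apply_moves:
  commands:
    - [0,0,0,0,0,0,0]
    - [0,0,0,0,0,0.005,0]
    - [0,0,0,0,0,0.015,0]
    - [0,0,0,0,0,0.035,0]
    - [0,0,0,0,0,0.06,0]

```text
time: 14.75
tool_pos: [0.4483, 0.3358, 0.1148]
ee_rot: [-3.14, -0.001, 2.78]
wrist_force: [0.8, 0.4, -0.3]
width: 0.047
finger_force: 30.0
```

Request:
apply_moves:
  commands:
    - [0,0,0,0,-0.045,0,0]
    - [0,0,0,0,-0.09,0,0]
    - [0,0,0,0,-0.135,0,0]
    - [0,0,0,0,-0.18,0,0]
    - [0,0,0,0.02,-0.22,0,0]

```text
time: 15.25
tool_pos: [0.4677, 0.1147, 0.1158]
ee_rot: [3.141, 0.001, 2.781]
wrist_force: [1.2, 0.6, -0.5]
width: 0.0469
finger_force: 30.0
```

Request:
apply_moves:
  commands:
    - [0,0,0,0.03,-0.035,0,0]
    - [0,0,0,0.06,-0.07,0,0]
    - [0,0,0,0.09,-0.11,0,0]
    - [0,0,0,0.12,-0.15,-0.01,0]
    - [0,0,0,0.133,-0.17,-0.03,0]

```text
time: 15.75
tool_pos: [0.6057, -0.0577, 0.0873]
ee_rot: [3.141, 0.007, 2.777]
wrist_force: [0.5, 1.0, -0.0]
width: 0.0473
finger_force: 30.0
```

Request:
apply_moves:
  commands:
    - [0,0,0,0,0,0,0]
    - [0,0,0,0,0,-0.02,0]
    - [0,0,0,0,0,-0.03,0]
    - [0,0,0,0,0,-0.03,0]
    - [0,0,0,0,0,-0.03,0]

```text
time: 16.25
tool_pos: [0.6018, -0.0531, 0.0553]
ee_rot: [3.141, 0.001, 2.781]
wrist_force: [1.0, 0.7, 0.2]
width: 0.0468
finger_force: 30.0
```

Request:
apply_moves:
  commands:
    - [0,0,0,0,0,0,0]
    - [0,0,0,0,0,0,0]
    - [0,0,0,0,0,0,0]
    - [0,0,0,0,0,0,0]
    - [0,0,0,0,0,0,0]

```text
time: 16.75
tool_pos: [0.6019, -0.0539, 0.0546]
ee_rot: [3.142, 0.0, 2.78]
wrist_force: [0.0, -0.2, -0.4]
width: 0.0468
finger_force: 30.0
```

```bash

python3 - <<'E'
from h import *
o=get_obs();print(o['tool_pos'])
s=snap('wrist','wrist7.png');a=cv2.imread('pics/wrist7.png')[120:330,140:420];cv2.imwrite('pics/w7c.png',cv2.resize(a,None,fx=2.8,fy=2.8))
for k in ('place_white',):
    for r in place_of('wrist',k)[:2]: print(k,round(r['score'],2),np.round(r['pixel'],1),np.round(at(s,r['pixel'],Z[k]),4))
E
```

```text
[ 0.60189048 -0.05388247  0.05462782]
place_white 0.78 [278.  227.2] [ 0.6041 -0.054   0.004 ]
```

View pics/w7c.png

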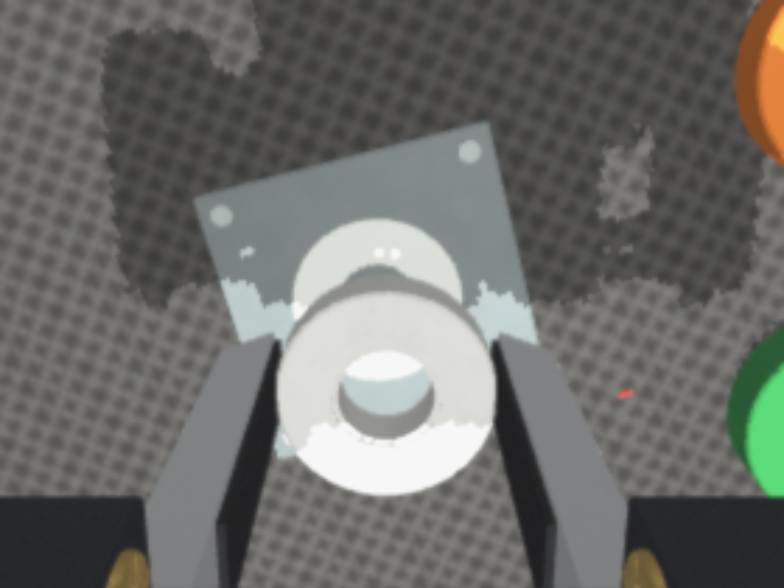

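```bash

python3 - <<'E'
from h import *
s=snap('wrist')
print(at(s,(274.8,228.7),.004),at(s,(277.9,260.2),.065))
P=[at(s,(140+u/2.8,120+v/2.8),.004) for u,v in ((194,199),(488,122),(538,340))];print(P,(P[0]+P[1])/2+ (np.array([-(P[0]-P[1])[1],(P[0]-P[1])[0],0])/2))
E
```

```text
[ 0.60422552 -0.05682289  0.004     ] [ 0.60295554 -0.05384383  0.065     ]
[array([ 0.55772691, -0.09291963,  0.004     ]), array([ 0.56625726, -0.01072713,  0.004     ]), array([ 0.63077341, -0.01749334,  0.004     ])] [ 0.60308833 -0.05608856  0.004     ]
```

Request:
apply_moves:
  commands:
    - [0,0,0,0.001,-0.0025,-0.015,0]
    - [0,0,0,0.001,-0.0025,-0.03,0]
    - [0,0,0,0.001,-0.0025,-0.042,0]
    - [0,0,0,0.001,-0.0025,-0.047,0]
    - [0,0,0,0.001,-0.0025,-0.048,0]

```text
time: 17.4
tool_pos: [0.602, -0.0562, 0.0058]
ee_rot: [-3.141, -0.002, 2.78]
wrist_force: [-2.8, 0.0, 5.2]
width: 0.047
finger_force: 30.0
```

Request:
apply_moves:
  commands:
    - [0,0,0,0,0,0,0]
    - [0,0,0,0,0,0,0]
    - [0,0,0,0,0,0,0]
    - [0,0,0,0,0,0,0]
    - [0,0,0,0,0,0,0]

```text
time: 17.9
tool_pos: [0.6028, -0.0563, 0.0064]
ee_rot: [3.142, -0.0, 2.78]
wrist_force: [0.4, -0.7, 0.2]
width: 0.0467
finger_force: 30.0
```

Request:
apply_moves:
  commands:
    - [0,0,0,0,0,0,60]
    - [0,0,0,0,0,0,70]
    - [0,0,0,0,0,0,80]
    - [0,0,0,0,0,0,80]
    - [0,0,0,0,0,0.01,80]

```text
time: 18.4
tool_pos: [0.6015, -0.0561, 0.0151]
ee_rot: [-3.141, -0.004, 2.78]
wrist_force: [-1.0, 0.5, -0.6]
width: 0.0752
finger_force: 0.0
```

Request:
apply_moves:
  commands:
    - [0,0,0,0,0,0.04,80]
    - [0,0,0,0,0,0.08,90]
    - [0,0,0,0,0,0.1,100]
    - [0,0,0,-0.02,0.02,0.1,100]
    - [0,0,0,-0.05,0.05,0.1,100]

```text
time: 18.9
tool_pos: [0.5543, -0.0072, 0.1188]
ee_rot: [3.141, 0.004, 2.777]
wrist_force: [0.1, 0.7, 0.3]
width: 0.0941
finger_force: 0.0
```

```bash

python3 - <<'E'
from h import *
o=get_obs();print(o['tool_pos'])
s=snap('wrist','wrist8.png')
for k,z in (('white_tape_center',.0105),('place_white',.004)):
    for r in place_of('wrist',k)[:2]: print(k,round(r['score'],2),np.round(r['pixel'],1),np.round(at(s,r['pixel'],z),4))
E
```

```text
[ 0.5542895  -0.00717265  0.11876145]
white_tape_center 0.33 [435.7  24. ] [0.4557 0.1711 0.0105]
```

Request:
apply_moves:
  commands:
    - [0,0,0,-0.02,0.04,0,100]
    - [0,0,0,-0.05,0.08,0,100]
    - [0,0,0,-0.08,0.11,0,100]
    - [0,0,0,-0.1,0.15,0,100]
    - [0,0,0,-0.105,0.19,0,100]

```text
time: 19.55
tool_pos: [0.4473, 0.1844, 0.1176]
ee_rot: [3.141, 0.002, 2.779]
wrist_force: [0.5, -0.2, -0.5]
width: 0.0943
finger_force: 0.0
```

Request:
apply_moves:
  commands:
    - [0,0,-0.13,0,0.045,0,100]
    - [0,0,-0.27,0,0.09,0,100]
    - [0,0,-0.4,0,0.13,0,100]
    - [0,0,-0.53,0,0.146,0,100]
    - [0,0,-0.66,0,0.146,0,100]

```text
time: 20.05
tool_pos: [0.4488, 0.3322, 0.1169]
ee_rot: [3.14, -0.0, 2.117]
wrist_force: [1.1, 0.5, 0.3]
width: 0.0941
finger_force: 0.0
```

Request:
apply_moves:
  commands:
    - [0,0,0,0,0,0,100]
    - [0,0,0,0,0,0,100]
    - [0,0,0,0,0,0,100]
    - [0,0,0,0,0,0,100]
    - [0,0,0,0,0,0,100]

```text
time: 20.55
tool_pos: [0.4481, 0.3292, 0.1167]
ee_rot: [3.141, 0.0, 2.12]
wrist_force: [-1.0, -0.0, 0.2]
width: 0.0938
finger_force: 0.0
```

```bash

python3 - <<'E'
from h import *
o=get_obs();print(o['tool_pos'],o['ee_rot'])
s=snap('wrist','wrist9.png');a=cv2.imread('pics/wrist9.png')[120:330,140:420];cv2.imwrite('pics/w9c.png',cv2.resize(a,None,fx=2.8,fy=2.8))
for k in ('red_tape_center','switch_center','switch_plug'):
    for r in place_of('wrist',k)[:2]: print(k,round(r['score'],2),np.round(r['pixel'],1),np.round(at(s,r['pixel'],Z[k]),4))
E
```

```text
[0.44809839 0.32923489 0.11665307] [3.14125239e+00 7.06019265e-05 2.11967267e+00]
red_tape_center 0.59 [276.5 215. ] [0.4473 0.33   0.043 ]
switch_center 0.72 [274.6 197.5] [0.4408 0.3371 0.019 ]
switch_plug 0.64 [274.1 247.3] [0.4664 0.294  0.019 ]
```

View pics/w9c.png

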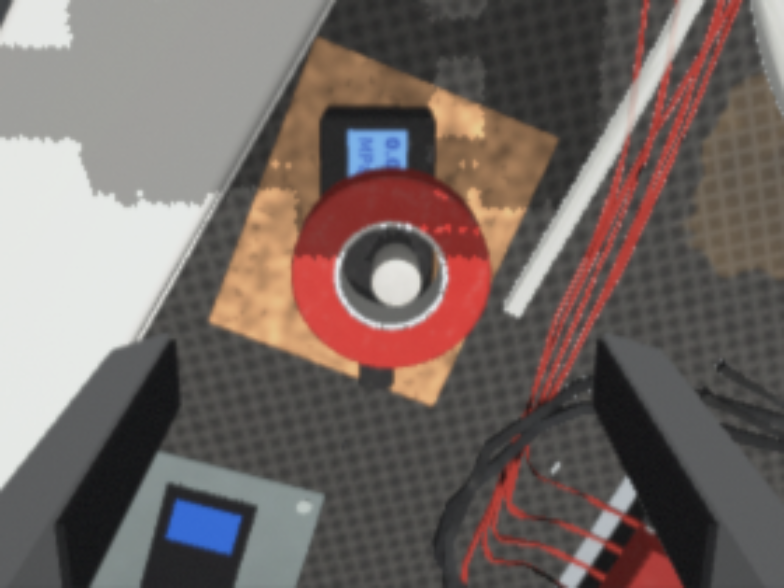

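```bash

python3 - <<'E'
from h import *
s=snap('wrist')
f=lambda u,v,z:np.round(at(s,(140+u/2.8,120+v/2.8),z),4)
print(f(391,272,.052),f(396,282,.052))
a=f(320,110,.034);b=f(435,110,.034);print(a,b,np.linalg.norm(a-b)); print('plug',f(376,378,.019),'far edge mid',f(378,106,.034))
s=snap('top','top2.png')
for k,z in (('white_tape_center',.0105),('place_white',.004),('brass_cap_center',.016)):
    for r in place_of('top',k)[:2]: print(k,round(r['score'],2),np.round(r['pixel'],1),np.round(at(s,r['pixel'],z),4))
E
```

```text
[0.4488 0.3325 0.052 ] [0.4517 0.3306 0.052 ]
[0.4066 0.3603 0.034 ] [0.4363 0.3785 0.034 ] 0.03483288675949784
plug [0.4706 0.2874 0.019 ] far edge mid [0.4209 0.3705 0.034 ]
white_tape_center 0.5 [303.5 212.6] [ 0.6023 -0.055   0.0105]
place_white 0.9 [302.8 216.8] [ 0.5927 -0.0572  0.004 ]
brass_cap_center 0.54 [318.3 277.9] [ 0.4551 -0.1542  0.016 ]
brass_cap_center 0.2 [143.5 210.9] [0.4425 0.3357 0.016 ]
```

Request:
apply_moves:
  commands:
    - [0,0,0,0.0005,0.0035,-0.02,100]
    - [0,0,0,0.0005,0.0035,-0.045,100]
    - [0,0,0,0.0005,0.0035,-0.065,100]
    - [0,0,0,0.0005,0.0035,-0.078,100]
    - [0,0,0,0.0005,0.0035,-0.08,100]

```text
time: 21.5
tool_pos: [0.4471, 0.3324, 0.0344]
ee_rot: [-3.138, -0.0, 2.12]
wrist_force: [0.0, -0.5, -0.4]
width: 0.0945
finger_force: 0.0
```

Request:
apply_moves:
  commands:
    - [0,0,0,0,0,0,85]
    - [0,0,0,0,0,0,75]
    - [0,0,0,0,0,0,65]
    - [0,0,0,0,0,0,0]
    - [0,0,0,0,0,0,0]

```text
time: 22.0
tool_pos: [0.4487, 0.3334, 0.0373]
ee_rot: [3.14, 0.0, 2.12]
wrist_force: [-0.6, 0.0, 2.0]
width: 0.0592
finger_force: 30.0
```

Request:
apply_moves:
  commands:
    - [0,0,0,0,0,0,0]
    - [0,0,0,0,0,0,0]
    - [0,0,0,0,0,0,0]
    - [0,0,0,0,0,0.003,0]
    - [0,0,0,0,0,0.006,0]

```text
time: 22.5
tool_pos: [0.4479, 0.3329, 0.0419]
ee_rot: [-3.14, -0.0, 2.12]
wrist_force: [0.2, 0.6, -0.1]
width: 0.0593
finger_force: 30.0
```

Request:
apply_moves:
  commands:
    - [0,0,0,0,0,0.015,0]
    - [0,0,0,0,0,0.035,0]
    - [0,0,0,0,0,0.06,0]
    - [0,0,0,0,-0.02,0.07,0]
    - [0,0,0,0,-0.06,0.07,0]

```text
time: 23.0
tool_pos: [0.45, 0.275, 0.1161]
ee_rot: [3.135, 0.0, 2.123]
wrist_force: [0.9, -0.3, -1.3]
width: 0.0591
finger_force: 30.0
```

Request:
apply_moves:
  commands:
    - [0,0,0,0,-0.045,0,0]
    - [0,0,0,0,-0.09,0,0]
    - [0,0,0,0,-0.135,0,0]
    - [0,0,0,0,-0.18,0,0]
    - [0,0,0,0,-0.225,0,0]

```text
time: 23.5
tool_pos: [0.4483, 0.0465, 0.1137]
ee_rot: [3.14, 0.001, 2.12]
wrist_force: [1.1, -0.6, -1.0]
width: 0.0593
finger_force: 30.0
```

Request:
apply_moves:
  commands:
    - [0,0,0,0,-0.03,-0.02,0]
    - [0,0,0,0,-0.036,-0.04,0]
    - [0,0,0,0,-0.036,-0.05,0]
    - [0,0,0,0,-0.036,-0.05,0]
    - [0,0,0,0,-0.036,-0.05,0]

```text
time: 24.0
tool_pos: [0.4488, 0.0128, 0.0633]
ee_rot: [3.141, 0.0, 2.121]
wrist_force: [0.3, 0.7, -0.6]
width: 0.0596
finger_force: 30.0
```

Request:
apply_moves:
  commands:
    - [0,0,0,0,0,0,0]
    - [0,0,0,0,0,0,0]
    - [0,0,0,0,0,0,0]
    - [0,0,0,0,0,0,0]
    - [0,0,0,0,0,0,0]

```text
time: 24.5
tool_pos: [0.4484, 0.0123, 0.0627]
ee_rot: [3.141, 0.0, 2.12]
wrist_force: [-0.4, -0.6, -0.4]
width: 0.0593
finger_force: 30.0
```

```bash

python3 - <<'E'
from h import *
o=get_obs();print(o['tool_pos'])
s=snap('wrist','wrist10.png');a=cv2.imread('pics/wrist10.png')[120:330,140:420];cv2.imwrite('pics/w10c.png',cv2.resize(a,None,fx=2.8,fy=2.8))
for k in ('place_red',):
    for r in place_of('wrist',k)[:2]: print(k,round(r['score'],2),np.round(r['pixel'],1),np.round(at(s,r['pixel'],Z[k]),4))
E
```

```text
[0.44844264 0.01228603 0.0626618 ]
place_red 0.59 [278.6 219. ] [0.4484 0.015  0.004 ]
```

View pics/w10c.png

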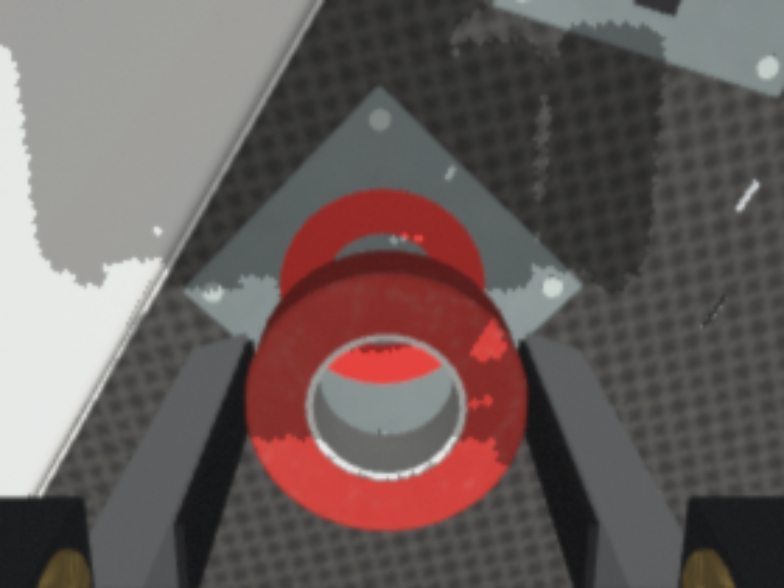

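```bash

python3 - <<'E'
from h import *
s=snap('wrist')
f=lambda u,v,z:np.round(at(s,(140+u/2.8,120+v/2.8),z),4)
l,r,t=f(184,290,.004),f(582,285,.004),f(379,87,.004)
print((l+r)/2,np.linalg.norm(l-r),np.linalg.norm(l-t),f(387,406,.0777))
E
```

```text
[0.44865 0.0115  0.004  ] 0.11638835852438166 0.08192447741670374 [0.45   0.0113 0.0777]
```

Request:
apply_moves:
  commands:
    - [0,0,0,-0.0005,0,-0.02,0]
    - [0,0,0,-0.0005,0,-0.035,0]
    - [0,0,0,-0.0005,0,-0.048,0]
    - [0,0,0,-0.0005,0,-0.054,0]
    - [0,0,0,-0.0005,0,-0.0555,0]

```text
time: 25.15
tool_pos: [0.4471, 0.0121, 0.007]
ee_rot: [-3.14, -0.001, 2.12]
wrist_force: [-4.5, 0.4, 8.6]
width: 0.0588
finger_force: 30.0
```

Request:
apply_moves:
  commands:
    - [0,0,0,0,0,0,0]
    - [0,0,0,0,0,0,0]
    - [0,0,0,0,0,0,0]
    - [0,0,0,0,0,0,0]
    - [0,0,0,0,0,0,0]

```text
time: 25.65
tool_pos: [0.4481, 0.0121, 0.0072]
ee_rot: [3.141, 0.0, 2.12]
wrist_force: [1.2, -0.4, 0.5]
width: 0.059
finger_force: 30.0
```

Request:
apply_moves:
  commands:
    - [0,0,0,0,0,0,75]
    - [0,0,0,0,0,0,85]
    - [0,0,0,0,0,0,90]
    - [0,0,0,0,0,0,90]
    - [0,0,0,0,0,0.01,90]

```text
time: 26.15
tool_pos: [0.4465, 0.0123, 0.016]
ee_rot: [-3.139, -0.002, 2.12]
wrist_force: [0.1, 0.9, -1.1]
width: 0.0848
finger_force: 0.0
```

Request:
apply_moves:
  commands:
    - [0,0,0,0,0,0.04,90]
    - [0,0,0,0,0,0.08,90]
    - [0,0,0,0,0,0.1,90]
    - [0,0,0,0,0.04,0.11,90]
    - [0,0,0,0,0.08,0.11,90]

```text
time: 26.65
tool_pos: [0.4498, 0.0925, 0.1306]
ee_rot: [3.136, 0.003, 2.116]
wrist_force: [0.7, 0.2, -0.2]
width: 0.0841
finger_force: 0.0
```

Request:
apply_moves:
  commands:
    - [0,0,0,0,0.045,0,90]
    - [0,0,0,0,0.09,0,90]
    - [0,0,0,0,0.135,0,90]
    - [0,0,0,0,0.18,0,90]
    - [0,0,0,-0.002,0.225,0,90]

```text
time: 27.15
tool_pos: [0.4458, 0.3191, 0.128]
ee_rot: [3.14, 0.0, 2.12]
wrist_force: [1.1, -0.2, -0.3]
width: 0.0851
finger_force: 0.0
```

Request:
apply_moves:
  commands:
    - [0,0,0,-0.007,0.022,0,90]
    - [0,0,0,-0.007,0.022,0,90]
    - [0,0,0,-0.007,0.022,0,90]
    - [0,0,0,-0.007,0.022,0,90]
    - [0,0,0,-0.007,0.022,0,90]

```text
time: 27.65
tool_pos: [0.4394, 0.3379, 0.1273]
ee_rot: [3.141, 0.0, 2.118]
wrist_force: [-0.0, -0.2, -0.0]
width: 0.0845
finger_force: 0.0
```

Request:
apply_moves:
  commands:
    - [0,0,0,0,0,0,90]
    - [0,0,0,0,0,0,90]
    - [0,0,0,0,0,0,90]
    - [0,0,0,0,0,0,90]
    - [0,0,0,0,0,0,90]

```text
time: 28.15
tool_pos: [0.4389, 0.3391, 0.127]
ee_rot: [3.142, 0.0, 2.12]
wrist_force: [0.2, -0.6, -0.4]
width: 0.0848
finger_force: 0.0
```

```bash

python3 - <<'E'
from h import *
o=get_obs();print(o['tool_pos'],o['ee_rot'])
s=snap('wrist','wrist11.png');cv2.imwrite('pics/w11c.png',cv2.resize(cv2.imread('pics/wrist11.png')[60:330,100:460],None,fx=2.2,fy=2.2))
for k in ('switch_center','switch_plug','place_black'):
    for r in place_of('wrist',k)[:2]: print(k,round(r['score'],2),np.round(r['pixel'],1),np.round(at(s,r['pixel'],Z[k]),4))
E
```

```text
[0.43887666 0.3391017  0.12698696] [3.14153288e+00 2.07724189e-08 2.11972678e+00]
switch_center 0.67 [278.5 254.4] [0.4674 0.2955 0.019 ]
switch_center 0.57 [274.1 207.9] [0.4379 0.3354 0.019 ]
switch_plug 0.58 [276.9 256.8] [0.4674 0.2924 0.019 ]
place_black 0.94 [213.8 326.6] [0.4548 0.173  0.004 ]
```

View pics/w11c.png

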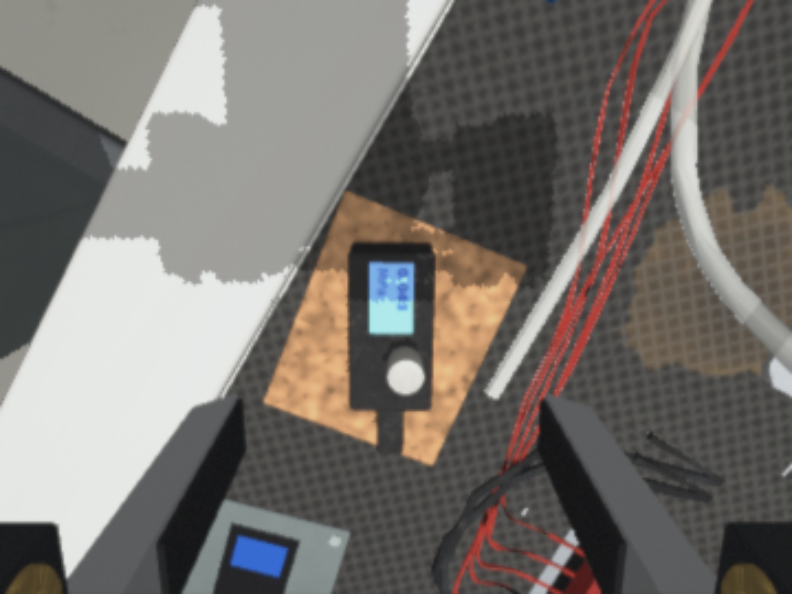

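```bash

python3 - <<'E'
from h import *
s=snap('wrist')
f=lambda u,v,z:np.round(at(s,(100+u/2.2,60+v/2.2),z),4)
print(f(391.5,328,.034),f(405,377,.052),f(392,409,.034), f(391,246,.034))
p=f(390,452,.015)-f(391,410,.015);print(np.degrees(np.arctan2(p[1],p[0])))
l=f(350,260,.034)-f(351,405,.034);r=f(434,260,.034)-f(432,405,.034);print([np.degrees(np.arctan2(q[1],q[0])) for q in(l,r)])
E
```

```text
[0.4393 0.3402 0.034 ] [0.4518 0.3301 0.052 ] [0.4587 0.309  0.034 ] [0.421  0.3697 0.034 ]
-59.62878012622641
[np.float64(120.85620223186028), np.float64(121.70142966950573)]
```

Request:
apply_moves:
  commands:
    - [0,0,0,0.001,0,-0.03,70]
    - [0,0,0,0.001,0,-0.06,70]
    - [0,0,0,0.001,0,-0.085,70]
    - [0,0,0,0.001,0,-0.105,70]
    - [0,0,0,0.001,0,-0.113,70]

```text
time: 28.9
tool_pos: [0.4383, 0.3382, 0.0114]
ee_rot: [-3.137, 0.0, 2.12]
wrist_force: [-0.1, 0.2, -0.6]
width: 0.0659
finger_force: 0.0
```

Request:
apply_moves:
  commands:
    - [0,0,0,0,0,0,70]
    - [0,0,0,0,0,-0.003,65]
    - [0,0,0,0,0,-0.005,55]
    - [0,0,0,0,0,-0.005,50]
    - [0,0,0,0,0,-0.005,45]

```text
time: 29.4
tool_pos: [0.4403, 0.3394, 0.0097]
ee_rot: [3.14, 0.0, 2.12]
wrist_force: [-0.1, 0.7, 0.3]
width: 0.0436
finger_force: 0.0
```

Request:
apply_moves:
  commands:
    - [0,0,0,0,0,0,0]
    - [0,0,0,0,0,0,0]
    - [0,0,0,0,0,0,0]
    - [0,0,0,0,0,0,0]
    - [0,0,0,0,0,0,0]

```text
time: 29.9
tool_pos: [0.44, 0.3392, 0.0095]
ee_rot: [3.141, 0.0, 2.12]
wrist_force: [-1.5, -0.9, 4.5]
width: 0.0355
finger_force: 30.0
```

```bash

python3 - <<'E'
from h import *
s=cv2.imread('pics/wrist11.png')
S=snap('wrist')
# black plate orientation from top + side pictures: masks of the outline
for c in ('top','side'):
    s=snap(c);m=masks_of(c,'place_black')
    for r in m[:1]:
        hsv=cv2.cvtColor(s['pixels'],cv2.COLOR_RGB2HSV);V=hsv[...,2].astype(int);
        k=cv2.dilate(r['mask'].astype(np.uint8),np.ones((5,5)))
        h=max(cv2.findContours(k*1,0,2)[0],key=cv2.contourArea)
        ys,xs=np.nonzero(r['mask']);P=np.array([at(s,p,.004)[:2] for p in zip(xs,ys)])
        c0,wh,a=cv2.minAreaRect((P*1000).astype(np.float32));print(c,r['score'],c0,wh,a)
        bl=(hsv[...,0]>105)&(hsv[...,0]<125)&(hsv[...,1]>150)&(k>0);ys,xs=np.nonzero(bl)
        if len(xs): print('blue',at(s,(xs.mean(),ys.mean()),.004),len(xs))
E
```

```text
top 0.86 (455.725341796875, 160.7060546875) (85.03663635253906, 119.32244873046875) 14.280607223510742
blue [0.44826634 0.19202284 0.004     ] 70
side 0.64 (444.0828857421875, 187.46392822265625) (72.26432800292969, 59.38376235961914) 13.769731521606445
blue [0.45655953 0.19267887 0.004     ] 20
```

Request:
apply_moves:
  commands:
    - [0,0,0,0,0,0.01,0]
    - [0,0,0,0,0,0.03,0]
    - [0,0,0,0,0,0.055,0]
    - [0,0,-0.1,0.005,-0.04,0.06,0]
    - [0,0,-0.2,0.01,-0.08,0.06,0]

```text
time: 30.65
tool_pos: [0.4509, 0.2595, 0.0706]
ee_rot: [3.138, -0.0, 1.918]
wrist_force: [1.3, -0.5, -1.4]
width: 0.0358
finger_force: 30.0
```

Request:
apply_moves:
  commands:
    - [0,0,-0.097,0.003,-0.04,0,0]
    - [0,0,-0.097,0.003,-0.075,0,0]
    - [0,0,-0.097,0.003,-0.085,0,0]
    - [0,0,-0.097,0.003,-0.085,0,0]
    - [0,0,-0.097,0.003,-0.085,0,0]

```text
time: 31.15
tool_pos: [0.4529, 0.175, 0.069]
ee_rot: [3.141, -0.001, 1.823]
wrist_force: [-0.4, -0.3, -0.4]
width: 0.0357
finger_force: 30.0
```

Request:
apply_moves:
  commands:
    - [0,0,0,0,0,0,0]
    - [0,0,0,0,0,0,0]
    - [0,0,0,0,0,0,0]
    - [0,0,0,0,0,0,0]
    - [0,0,0,0,0,0,0]

```text
time: 31.65
tool_pos: [0.4528, 0.1744, 0.069]
ee_rot: [3.142, 0.0, 1.823]
wrist_force: [-0.4, -0.7, -0.6]
width: 0.036
finger_force: 30.0
```

```bash

python3 - <<'E'
from h import *
o=get_obs();print(o['tool_pos'],o['ee_rot'],o['width'])
s=snap('wrist','wrist12.png');cv2.imwrite('pics/w12c.png',cv2.resize(cv2.imread('pics/wrist12.png')[80:340,100:460],None,fx=2.2,fy=2.2))
for k,z in (('switch_center',o['tool_pos'][2]+.01),('switch_plug',o['tool_pos'][2]+.01),('place_black',.004)):
    for r in place_of('wrist',k)[:2]: print(k,round(r['score'],2),np.round(r['pixel'],1),np.round(at(s,r['pixel'],z),4))
E
```

```text
[0.45281589 0.17444356 0.06896473] [3.14155941e+00 1.42534605e-06 1.82329517e+00] 0.035975783520580604
switch_center 0.87 [278.2 264.6] [0.4548 0.171  0.079 ]
switch_plug 0.93 [277.  331.6] [0.4661 0.1242 0.079 ]
switch_plug 0.43 [232.2 369.9] [0.4443 0.0868 0.079 ]
```

View pics/w12c.png

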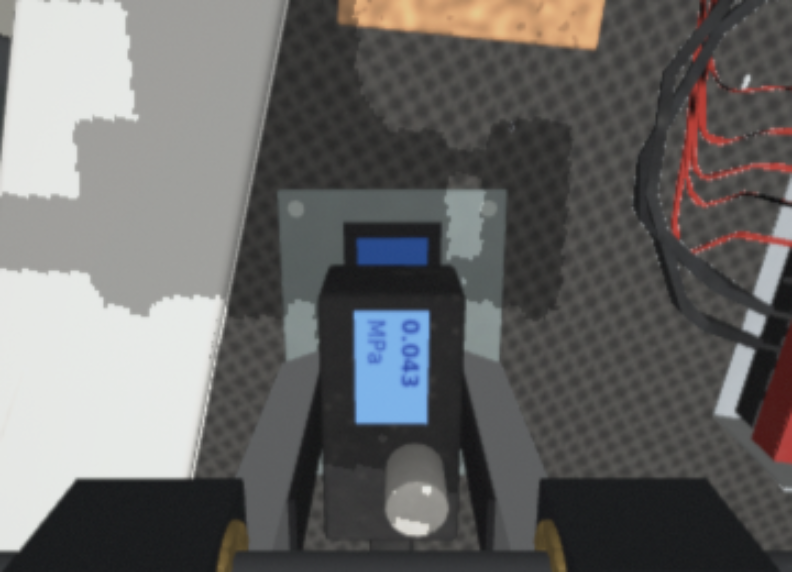

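```bash

python3 - <<'E'
from h import *
s=snap('wrist');z0=get_obs()['tool_pos'][2]
f=lambda u,v,z:at(s,(100+u/2.2,80+v/2.2),z)[:2]
a,b=f(344,223,.004),f(441,223,.004);e=b-a;th=np.arctan2(e[1],e[0]);ey=np.array([-np.sin(th),np.cos(th)])
print('outline w',np.linalg.norm(e),np.degrees(th),'centre',(a+b)/2-.035*ey)
a,b=f(277,190,.004),f(505,190,.004);e=b-a;print('plate w',np.linalg.norm(e),np.degrees(np.arctan2(e[1],e[0])),'centre via plate',(a+b)/2-.047*ey)
o=z0-.0055
a,b=f(331,267,o),f(459,267,o);e=b-a;t=np.arctan2(e[1],e[0]);ey=np.array([-np.sin(t),np.cos(t)])
print('switch far bottom',np.linalg.norm(e),np.degrees(t),(a+b)/2-.035*ey)
p=f(416,512,o+.048);print('via port',p-.006*np.array([np.cos(t),np.sin(t)])+.012*ey)
# pixel-level fit of outline's upper and plate's upper edges
g=cv2.cvtColor(s['pixels'],cv2.COLOR_RGB2GRAY).astype(float)
def edge(cols,r0,r1):
    pts=[(c,r0+.5+np.argmax(np.abs(np.diff(g[r0:r1,c])))) for c in cols];m=np.polyfit(*np.array(pts).T,1);return m
print(edge(range(262,296),176,186),edge(range(232,300),160,174))
E
```

```text
outline w 0.03565370253030035 14.45595811790656 centre [0.45478077 0.17204335]
plate w 0.08265590622586517 14.45496426899915 centre via plate [0.45420281 0.17206022]
switch far bottom 0.03629508355564392 14.457327035467639 [0.45548283 0.17154143]
via port [0.45415187 0.17158561]
[-2.56684492e-02  1.87472193e+02] [2.19638275e-16 1.65500000e+02]
```

Request:
apply_moves:
  commands:
    - [0,0,0,0,0.0005,-0.02,0]
    - [0,0,0,0,0.0005,-0.035,0]
    - [0,0,0,0,0.0005,-0.048,0]
    - [0,0,0,0,0.0005,-0.055,0]
    - [0,0,0,0,0.0005,-0.057,0]

```text
time: 32.4
tool_pos: [0.4523, 0.1745, 0.0111]
ee_rot: [-3.14, 0.0, 1.823]
wrist_force: [0.0, -0.6, -0.3]
width: 0.0362
finger_force: 30.0
```

Request:
apply_moves:
  commands:
    - [0,0,0,0,0,0,0]
    - [0,0,0,0,0,-0.001,0]
    - [0,0,0,0,0,-0.002,0]
    - [0,0,0,0,0,-0.002,0]
    - [0,0,0,0,0,-0.002,0]

```text
time: 32.9
tool_pos: [0.453, 0.1747, 0.0103]
ee_rot: [3.141, 0.0, 1.823]
wrist_force: [0.5, -0.2, -0.8]
width: 0.0357
finger_force: 30.0
```

Not yet touching; a little lower, then release and lift away.

Request:
apply_moves:
  commands:
    - [0,0,0,0,0,-0.0004,0]
    - [0,0,0,0,0,-0.0008,0]
    - [0,0,0,0,0,-0.0008,0]
    - [0,0,0,0,0,-0.0008,0]
    - [0,0,0,0,0,-0.0008,0]

```text
time: 33.4
tool_pos: [0.453, 0.1747, 0.0095]
ee_rot: [3.141, -0.0, 1.823]
wrist_force: [-0.3, 0.4, 1.7]
width: 0.0358
finger_force: 30.0
```

Request:
apply_moves:
  commands:
    - [0,0,0,0,0,0,45]
    - [0,0,0,0,0,0,55]
    - [0,0,0,0,0,0,65]
    - [0,0,0,0,0,0,75]
    - [0,0,0,0,0,0.005,75]

```text
time: 33.9
tool_pos: [0.4522, 0.1745, 0.0136]
ee_rot: [-3.14, 0.0, 1.823]
wrist_force: [0.3, -0.1, 0.3]
width: 0.0693
finger_force: 0.0
```

Request:
apply_moves:
  commands:
    - [0,0,0,0,0,0.03,75]
    - [0,0,0,0,0,0.07,75]
    - [0,0,0,0,0,0.11,75]
    - [0,0,0,0,0,0.15,75]
    - [0,0,0,0,0,0.17,75]

```text
time: 34.4
tool_pos: [0.4544, 0.1751, 0.1892]
ee_rot: [3.134, -0.0, 1.823]
wrist_force: [-0.2, 0.5, 0.3]
width: 0.0706
finger_force: 0.0
```

Request:
apply_moves:
  commands:
    - [0,0,0,-0.03,-0.03,0.01,75]
    - [0,0,0,-0.05,-0.07,0.02,75]
    - [0,0,0,-0.05,-0.1,0.02,75]
    - [0,0,0,-0.05,-0.1,0.02,75]
    - [0,0,0,-0.05,-0.1,0.02,75]

```text
time: 34.9
tool_pos: [0.4029, 0.0746, 0.2046]
ee_rot: [3.141, -0.0, 1.821]
wrist_force: [-0.1, 0.2, 0.5]
width: 0.0703
finger_force: 0.0
```

Request:
apply_moves:
  commands:
    - [0,0,0,0,0,0,75]
    - [0,0,0,0,0,0,75]
    - [0,0,0,0,0,0,75]
    - [0,0,0,0,0,0,75]
    - [0,0,0,0,0,0,75]

```text
time: 35.4
tool_pos: [0.4029, 0.075, 0.2041]
ee_rot: [-3.141, -0.0, 1.824]
wrist_force: [-0.0, -0.3, -0.9]
width: 0.0706
finger_force: 0.0
```

```bash

python3 - <<'E'
from h import *
o=get_obs();print(o['tool_pos'],o['ee_rot'],o['width'])
ZZ=dict(brass_cap_center=.016,white_tape_center=.0105,red_tape_center=.013,switch_center=.019,switch_plug=.019,place_brass=.004,place_white=.004,place_red=.004,place_black=.004,tee_center=.011)
for c in ('wrist','side','top'):
    s=snap(c,c+'_end.png')
    for k,z in ZZ.items():
        for r in place_of(c,k)[:3]: print(c,k,round(r['score'],2),np.round(r['pixel'],1),np.round(at(s,r['pixel'],z)[:2],4))
E
```

```text
[0.40286326 0.07500321 0.20407461] [-3.14132752e+00 -1.04296237e-04  1.82353418e+00] 0.07055063916920296
wrist white_tape_center 0.55 [395.9 312.8] [ 0.6095 -0.0585]
wrist red_tape_center 0.97 [300.8 241. ] [0.4505 0.0134]
wrist red_tape_center 0.62 [417.4 217.1] [0.5846 0.0818]
wrist red_tape_center 0.58 [477.  250.8] [0.6773 0.0579]
wrist switch_plug 0.84 [338.9 160.3] [0.4652 0.1258]
wrist place_brass 0.79 [263.9 340.1] [ 0.4421 -0.1546]
wrist place_white 0.83 [390.9 309.1] [ 0.6044 -0.0582]
wrist place_red 0.75 [298.9 240.6] [0.4495 0.0099]
side brass_cap_center 0.54 [326.6 208.8] [ 0.4466 -0.1513]
side white_tape_center 0.66 [260.3 223. ] [ 0.5952 -0.0559]
side white_tape_center 0.45 [327.6 214.6] [ 0.441  -0.1314]
side red_tape_center 0.75 [212.9 241.6] [0.6786 0.0545]
side red_tape_center 0.7 [251.6 255.3] [0.5764 0.0918]
side red_tape_center 0.68 [319.1 243.7] [0.4395 0.0138]
side switch_center 0.93 [301.1 278. ] [0.4529 0.1617]
side switch_center 0.37 [316.6 248.3] [0.4404 0.0437]
side switch_plug 0.93 [299.6 267.2] [0.4632 0.1242]
side place_brass 0.96 [325.8 212.6] [ 0.4485 -0.153 ]
side place_white 0.8 [258.7 225.1] [ 0.5994 -0.0561]
side place_red 0.89 [315.7 247.6] [0.4464 0.0175]
side place_black 0.69 [299.7 287.8] [0.4532 0.1748]
side tee_center 0.6 [332.  182.6] [ 0.4558 -0.3194]
side tee_center 0.4 [326.9 208.4] [ 0.4474 -0.163 ]
top brass_cap_center 0.59 [317.4 279.8] [ 0.4497 -0.1539]
top white_tape_center 0.75 [301.6 213.1] [ 0.5991 -0.0509]
top red_tape_center 0.81 [251.6 197.8] [0.5864 0.0876]
top red_tape_center 0.7 [256.5 255.4] [0.4484 0.014 ]
top red_tape_center 0.41 [275.  170.9] [0.6808 0.0596]
top place_brass 0.65 [319.2 279.9] [ 0.4532 -0.1584]
top place_white 0.62 [307.3 216. ] [ 0.5993 -0.0674]
top place_red 0.84 [255.3 258.6] [0.4409 0.0146]
top tee_center 0.82 [381.1 301. ] [ 0.4625 -0.3217]
```

```bash

python3 - <<'E'
from h import *
for c in ('wrist','top','side'):
  s=snap(c)
  for k,p,z,zc in (('brass_cap_center','place_brass',.028,(.4467,-.154)),('white_tape_center','place_white',.017,(.603,-.056)),('red_tape_center','place_red',.022,(.4485,.0118)),('switch_center','place_black',.034,(.454,.172))):
    pm=None
    for r in masks_of(c,p):
        ys,xs=np.nonzero(r['mask']);P=np.array([at(s,q,.004)[:2] for q in zip(xs,ys)])
        if len(P)>50 and np.linalg.norm(P.mean(0)-zc)<.03: pm=r['mask'];break
    for r in masks_of(c,k):
        ys,xs=np.nonzero(r['mask'])
        if len(xs)<20: continue
        T=np.array([at(s,q,z)[:2] for q in zip(xs,ys)])
        if np.linalg.norm(T.mean(0)-zc)<.03:
            m=cv2.minAreaRect((T*1000).astype(np.float32));print(c,k,'obj bbox centre',np.round(m[0],1),np.round(m[1],1),round(m[2],1))
            break
    if pm is not None:
        m=cv2.minAreaRect((P*1000).astype(np.float32));print(c,p,np.round(m[0],1),np.round(m[1],1),round(m[2],1))
E
```

```text
wrist place_brass [ 445.8 -154.2] [84.5 83.9] 78.7
wrist white_tape_center obj bbox centre [605.2 -36.9] [17.  32.7] 46.7
wrist red_tape_center obj bbox centre [448.8  13.5] [58.7 64.2] 14.5
wrist place_red [448.4  11.9] [84.6 83.8] 77.1
wrist switch_center obj bbox centre [454.  162.5] [41.6 93.4] 13.9
wrist place_black [456.6 162.2] [ 83.8 116.5] 14.6
top brass_cap_center obj bbox centre [ 440.  -153.4] [37.9 36.3] 85.9
top place_brass [ 444.7 -155.3] [82.4 83.6] 78.3
top white_tape_center obj bbox centre [603.1 -57.2] [43.8 45. ] 22.7
top place_white [600.8 -57.5] [86.2 87.4] 84.8
top red_tape_center obj bbox centre [448.3   9.5] [59.8 56.5] 22.7
top place_red [447.    9.6] [84.4 84.2] 78.1
side brass_cap_center obj bbox centre [ 441.3 -131.7] [34.7 69.1] 11.5
side place_brass [ 444.1 -153.7] [79.4 83.7] 81.3
side white_tape_center obj bbox centre [600.9 -46.3] [48.6 64.6] 13.9
side place_white [600.4 -56.7] [82.7 80.5] 85.5
side red_tape_center obj bbox centre [445.2  21.1] [59.  86.4] 10.5
side place_red [444.5  10.4] [85.5 81.7] 75.7
side switch_center obj bbox centre [450.  183.5] [ 36.3 115.7] 14.0
side place_black [454.9 161.8] [ 86.1 123.9] 12.8
```

```bash
python3 -c "
from bench import *
print(close_job())"
```

```text
the job is handed in; nothing more can be done
None
```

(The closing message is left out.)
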